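# Set the attenuator lever to the third click

## Robot

A 6-joint arm with a two-finger parallel gripper is mounted at the origin on a cart in front of the work surface, level with it; the furniture and walls round the work are solid. World frame = base frame: x ahead of the robot, y to its left, z up, the work surface at z = 0. Lengths are in m, angles in degrees, forces in N, time in s.
With the tool pointing down it reaches from about 0.375 to 0.9 m from the base axis. Payload 3.1 kg.
Tool frame: the origin (TCP) lies on the centre line of the jaws, within the pads' length; the fingertips stand 19 mm ahead of it and the grasp point (between the pads) is the TCP; z points along the fingers, y is the direction in which the jaws open and shut (so a half turn about z gives the same grasp; the last joint's range is limited). The gripper opens to 87 mm and grips with 3 to 60 N. Pads are 19 mm wide; open, the fingers measure 117 mm over their backs; the gripper's body (75 mm by 190 mm) begins 51 mm behind the grasp point.
Start: joints at [-75.774, 30.224, 82.088, -0, 67.689, -10.227], TCP at [0.259, -0.569, 0.242] pointing down, gripper open.
Joint ranges: [-176.69, 176.69], [-43.24, 126.21], [12.49, 139.97], [-82, 262], [0, 151.66], [-163.58, 163.58]. Speed limits (degrees/s): [159.86, 159.86, 180, 180, 180, 180].

## Interface

Orientations are given as a 3x3 rotation matrix whose columns are the frame's x, y, z axes.
In Python, from rig import bot gives the robot as it stands.
- The arm moves only by the tool carry_out, never from a script. Its argument "targets" is a list of rows, each a list of 6 numbers: the shift along the tool's x, y, z each as a share of 200 mm, from -1 to 1, then the turn, a rotation vector about the tool's x, y, z each as a share of pi/2 rad, from -1 to 1. In form: [[dx, dy, dz, ax, ay, az], ...]. A call has 1 to 20 rows; each row is the pose to reach, as a shift and turn from the pose measured when the call began, along the tool's axes at that moment; what a row does not reach only later rows make up. A row lasts 1/8 s, in which the tool goes at most 62.5 mm and 10.7 degrees, less where a joint would pass 70% of its speed; a pose out of reach is approached as far as the arm can. A call with a number of a shift or a turn outside -1 to 1 is refused whole. A call with a gripper value outside its range is refused whole. "jaw" is the gripper's target within -1 to 1 (fully open at 1, half-way at 0, shut at -1), set as the call begins (left out, the last holds). The fingers move at their own pace and stop on an object; the grip force is fixed at half the most. Time passes only in rows, so rows that repeat a pose let the fingers close. It gives the time, the measured TCP pose, the force and the opening at its end, in the units of the state.
- bot.read_state(): the state, without advancing time (a new reading comes with each control period).
- bot.capture(name): name is "scene" or "top" or "wrist"; returns the picture (480x640x3 uint8, blue, green, red); there is no depth.
- bot.camera_info(name): a dict with "camera_matrix" (3x3 intrinsics, pixels), "k1" (the pictures are not rectified: a ray, as slopes to the right and down, at radius r is drawn at 1 + k1 r^2 times it, then the intrinsics apply), "view" (4x4, takes a point from world to camera coordinates); the wrist camera has in their place "mount" (4x4, takes a point from camera to tool coordinates, whose origin is the TCP and whose axes are the flange's). Camera axes: x right, y down, z forward; pixel columns grow to the right and rows downward; lengths in m; the calibration is good to about 2 mm. A picture is of the moment at which its call begins: read the wrist's pose just before it. camera_info takes no time and is no camera call.
- bot.hand_in(): hands the job in, once; it reports no verdict.
The state is a dict: "time_s": time; "joint_positions": joint angles; "qvel": joint speeds; "tau": joint torques, N m; "position": TCP position; "tcp_rot": TCP orientation; "force": force on the tool from outside, world axes, zero at the start; "moment": the same for the moment, N m; "opening": opening from 0.0 (shut) to 1.0 (fully open).
Only numpy, scipy, OpenCV 4.12 (cv2) and the standard library are available. Lean on these libraries where they do the work, as an engineer would, in place of code of your own. Each camera call takes 0.05 s, during which the arm holds its last target.

## Task

Set the optical attenuator to its third step: first push its upright lever back until it clicks in at the home end, by the red mark, then push it the other way click by click and leave it resting in the third click from home. Only push the lever with the outside of a finger, do not grip it, and do not let it run on past the third click. Leave the loose things round about where they stand.

Things in the scene. Friction and masses are not known exactly. Their poses are not given: they have to be found in the camera images.
- attenuator: fixed filter changer: dark grey housing 76 (x) x 170 (y) x 26 mm high, origin under its centre at table height; a 7 mm high bolted foot reaches 22 mm further at each y end. The lever slides along its y axis. Six marks lie on top along its front (-x) edge, one a click, 20 mm apart: red = home, at the -y end, then five white ones towards +y
- gate_top (a point): top centre of the fixed black gate on the housing, 46 mm wide in y, 88 mm above the table, at x = +32 to +37 mm of the housing; a round tube 28 mm across reaches back from it to x = +53 mm
- lever_mid (a point): middle of the upright lever, 24 mm wide (x), 14 mm thick (y), standing 31 to 67 mm above the table (this point 48.5 mm); axes as the housing's, at its x = -14 mm, y = -50 mm when home. Two plates 6 mm thick, 2 mm apart. A black strip of six round filters, 4 mm thick, 124 mm long in y, 70 mm high, moves with it, 38 to 42 mm behind (+x) this point
- filter_slide (a joint): travel of the lever from home towards the housing's +y, m: 0 home, clicks at 0.02, 0.04, 0.06 (third), 0.08, 0.1; stops 2 mm beyond home and last. Pushed out of a click it resists over the first 10 mm (most, about 5 N, at 5 mm; friction adds 0.6 N), then snaps on by itself the other 10 mm into the next click, away from the finger. Starts within 3 mm of the second click
- lever_home_half: blue plate of the lever, the half that looks to the home end (-y); push this one to move away from home. Origin in the slide, under the lever; the plate itself lies at y = -7 to -1 mm from the middle
- lever_far_half: white plate of the lever, the half that looks away from home (+y); push this one to move it home. Origin in the slide, under the lever; the plate itself lies at y = +1 to +7 mm from the middle
- power_head: round black optical power sensor head, 24 x 60 x 80 mm tall, behind the attenuator; loose, not to be disturbed; origin under its centre
- iris_ring: black iris ring with a small lever, 14 x 43 x 42 mm tall; loose, not to be disturbed; origin under its centre
- beam_block: black finned beam block, 26 x 50 x 58 mm tall; loose, not to be disturbed; origin under its centre
- brass_nut: brass knurled nut standing on end, 28 mm across, 26 mm tall; loose, not to be disturbed; origin under its centre
- lens_case: round white lens case lying flat, 57 mm across, 20 mm tall; loose, not to be disturbed; origin under its centre

How it is judged (in metres and radians):
On the way, in this order (a step that is already met when the one before it is completed fails the run):
1. the lever is home, within 4 mm of the home click (value of joint filter_slide below 0.004 m), for 0.2 s.
2. the lever rests in the third click, within 4 mm (value of joint filter_slide between 0.056 and 0.064 m), for 0.2 s.
At the end, for the whole second after the job is handed in: the lever rests in the third click from home: its travel is 60 mm within 4 mm, and it is still (all of step 2 and velocity of joint filter_slide between -0.005 and 0.005 m/s); the robot touches nothing.
It fails at once if the lever went on past the third click (travel over 70 mm) (value of joint filter_slide above 0.07 m).
It fails at once if the lever was gripped (both of its halves pressed by the fingers at once, over 1 N each) (contact force between the fingers and lever_home_half above 1 N and contact force between the fingers and lever_far_half above 1 N).
It fails at once if a loose thing was moved by more than 20 mm or lifted (distance of any of power_head, iris_ring, beam_block, brass_nut, lens_case from where it was at the start of the episode above 0.02 m).
It also fails if it takes over 72 s, if anything falls off the work surface, if the arm or the gripper's body presses on something with over 40 N, if the wrist force passes 120 N, or if a joint passes its speed limit or range.

## Working session

There is one attempt and no reset: what is moved stays moved. The work goes in short steps, Python scripts to look and compute and a tool call to move; the robot and the scene stay as the last step left them, time stands still between calls to the robot, and variables do not carry over. Pictures are saved under pics/ and viewed, and the job is handed in when it is done.

Besides the shell and the picture viewer there is one more tool, called after "Emit:" by a JSON object that holds its "method" and its "body". carry_out: Moves the arm, as the interface text tells. Shift numbers are shares of 200 mm and turn numbers shares of pi/2 rad, none past 1 either way. Its arguments: {"type":"object","properties":{"targets":{"type":"array"},"jaw":{"type":"number"}},"required":["targets"]}

```bash
mkdir -p pics; ls
python3 - <<'E'
from rig import bot
import cv2
s=bot.read_state();print(s)
for n in ["scene","top","wrist"]:
    cv2.imwrite(f"pics/{n}0.png",bot.capture(n)); print(n,bot.camera_info(n))
E
```

```text
pics
{'time_s': 0.0, 'joint_positions': array([-7.57728473e+01,  3.02792766e+01,  8.21571837e+01, -1.40239652e-04,
        6.76881373e+01, -1.02275573e+01]), 'qvel': array([-0.08009468,  0.06074245,  0.003262  ,  0.07926601,  0.1623556 ,
        0.02156198]), 'tau': array([-1.43524649e-03, -4.40047109e+01, -1.76590580e+01,  6.31056377e-02,
        5.81152167e-02, -1.76462609e-04]), 'position': array([ 0.25858368, -0.56823509,  0.24056383]), 'tcp_rot': array([[ 9.10288502e-01,  4.13974100e-01, -5.36648658e-04],
       [ 4.13974270e-01, -9.10286144e-01,  2.10738288e-03],
       [ 3.83898092e-04, -2.14048514e-03, -9.99997635e-01]]), 'force': array([-0.22968145,  1.46623414,  0.33948577]), 'moment': array([-0.05915819, -0.00391323, -0.01621515]), 'opening': 0.9996892538941564}
scene {'camera_matrix': array([[553.49752566,   0.        , 323.66757063],
       [  0.        , 553.49752566, 243.24247736],
       [  0.        ,   0.        ,   1.        ]]), 'k1': -0.17347282993764865, 'view': array([[-0.52703462, -0.84966517,  0.01742424,  0.24826767],
       [-0.53150512,  0.31354786, -0.786
[... 460 characters left out ...]
3815,  0.5604102 ],
       [ 0.1421556 ,  0.00497247, -0.98983183,  1.04559863],
       [ 0.        ,  0.        ,  0.        ,  1.        ]])}
wrist {'camera_matrix': array([[425.34054811,   0.        , 324.08692463],
       [  0.        , 425.34054811, 235.32820401],
       [  0.        ,   0.        ,   1.        ]]), 'k1': -0.0283535455958488, 'mount': array([[-4.13019340e-04, -9.69100275e-01, -2.46666753e-01,
         6.72526892e-02],
       [ 9.99999754e-01, -5.40308596e-04,  4.48353777e-04,
        -3.81390704e-04],
       [-5.67775935e-04, -2.46666507e-01,  9.69100259e-01,
        -1.43764119e-01],
       [ 0.00000000e+00,  0.00000000e+00,  0.00000000e+00,
         1.00000000e+00]])}
```

View pics/scene0.png

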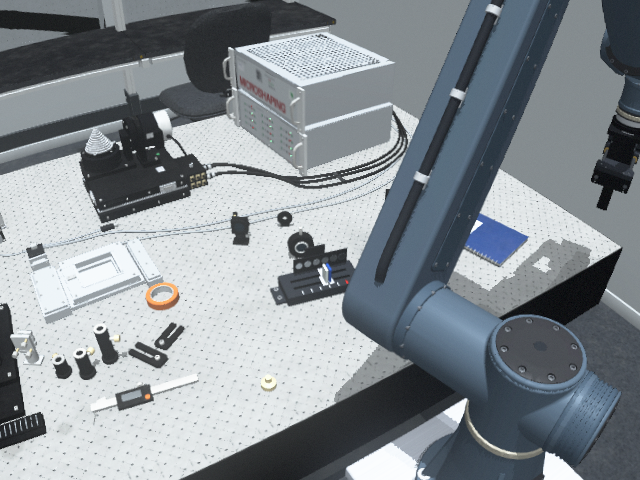

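View pics/top0.png

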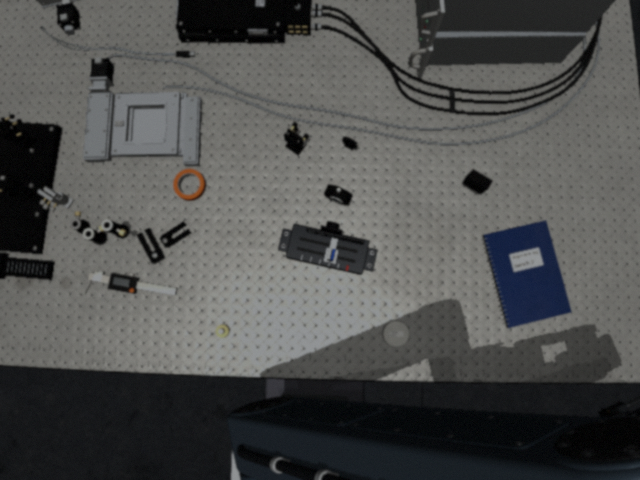

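View pics/wrist0.png

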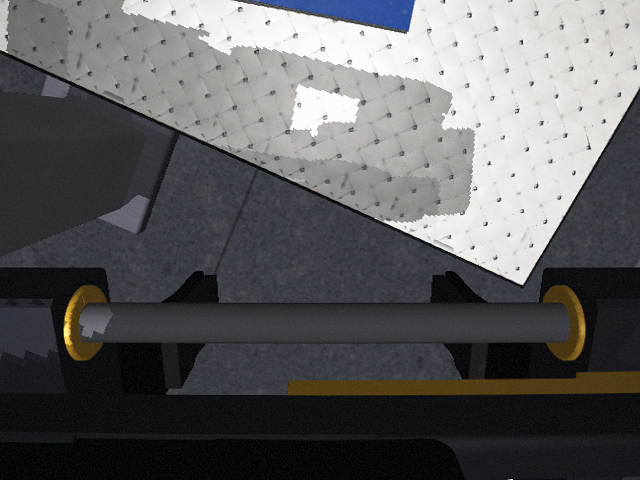

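The top view shows the attenuator at about (328,249), with the red mark near (347,268) and the lever near (332,252). The brass nut is at (222,330) and the white lens case at (396,333). I'll zoom in and measure.

```bash
cat > h.py <<'E'
import numpy as np, cv2
from rig import bot
def ray(n,px,st=None):
    c=bot.camera_info(n);K=c["camera_matrix"]
    p=cv2.undistortPoints(np.array([[px]],float),K,np.array([c["k1"],0,0,0,0.]))[0,0] 
    d=np.array([p[0],p[1],1])
    if n=="wrist":
        M=c["mount"];R=st["tcp_rot"]@M[:3,:3];o=st["position"]+st["tcp_rot"]@M[:3,3]
    else:
        V=c["view"];R=V[:3,:3].T;o=-R@V[:3,3]
    return o,R@d
def onz(n,px,z,st=None):
    o,d=ray(n,px,st);return o+d*(z-o[2])/d[2]
def proj(n,P,st=None):
    c=bot.camera_info(n);K=c["camera_matrix"];P=np.atleast_2d(P)
    if n=="wrist":
        M=c["mount"];R=st["tcp_rot"]@M[:3,:3];o=st["position"]+st["tcp_rot"]@M[:3,3];V=np.eye(4);V[:3,:3]=R.T;V[:3,3]=-R.T@o
    else: V=c["view"]
    return cv2.projectPoints(P.astype(float),cv2.Rodrigues(V[:3,:3])[0],V[:3,3],K,np.array([c["k1"],0,0,0,0.]))[0][:,0]
E
python3 - <<'E'
from h import *
for n,(x,y,w,h) in {"top":(270,170,120,110),"scene":(220,200,180,120)}.items():
    im=cv2.imread(f"pics/{n}0.png")[y:y+h,x:x+w]
    cv2.imwrite(f"pics/{n}0z.png",cv2.resize(cv2.convertScaleAbs(im,alpha=1.8 if n=="top" else 1),None,fx=6 if n=="top" else 4,fy=6 if n=="top" else 4,interpolation=cv2.INTER_CUBIC)[:600,:800])
im=cv2.imread("pics/top0.png").astype(int)
b,g,r=im[...,0],im[...,1],im[...,2]
m=((r>g+40)&(r>b+40)).astype(np.uint8)
n,l,s,c=cv2.connectedComponentsWithStats(m)
for i in range(1,n): print("red",s[i],c[i],onz("top",c[i],.026))
for n,p in {"nut":(222,330),"case":(396,333),"iris?":(338,194),"w":(350,143),"bb":(477,181)}.items(): print(n,onz("top",p,.02))
E
```

```text
red [174 169  30  31 325] [189.03076923 184.16307692] [0.67605251 0.27657443 0.026     ]
red [346 266   3   4   9] [346.88888889 267.44444444] [ 0.50177672 -0.0751641   0.026     ]
red [130 288   4   4  11] [131.18181818 289.81818182] [0.44003851 0.3880188  0.026     ]
nut [0.36139736 0.18712295 0.02      ]
case [ 0.36551329 -0.18268824  0.02      ]
iris? [ 0.66344763 -0.05251754  0.02      ]
w [ 0.78105782 -0.07668176  0.02      ]
bb [ 0.70218605 -0.36105344  0.02      ]
```

View pics/top0z.png

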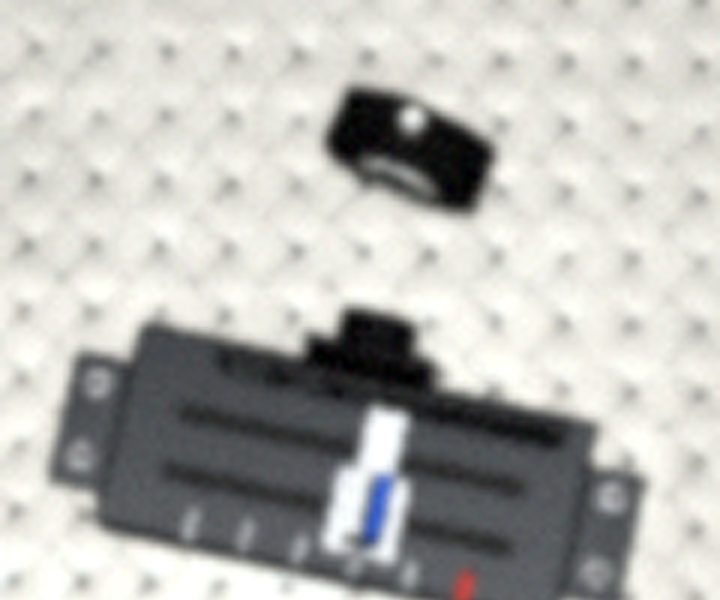

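View pics/scene0z.png

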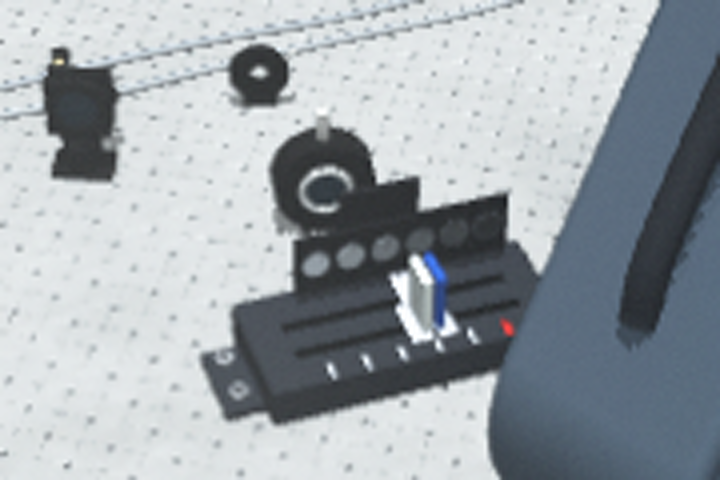

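Run:
```python
from h import *
z=lambda p:(270+p[0]/6-.4,170+p[1]/6-.4)
im=cv2.imread("pics/top0.png")
marks=[(464,585),(410,575),(355,562),(300,548),(246,536),(192,525)]
P=np.array([onz("top",z(p),.026) for p in marks]);print(P[:,:2].round(4), np.linalg.norm(np.diff(P,axis=0),axis=1))
v=P[-1]-P[0];yax=v[:2]/np.linalg.norm(v[:2]);xax=np.array([yax[1],-yax[0]])
print("yaw",np.degrees(np.arctan2(xax[1],xax[0])))
C={k:onz("top",z(p),.026)[:2] for k,p in {"bl":(152,325),"br":(593,425),"fl":(103,520)}.items()}
print(C,np.linalg.norm(C["bl"]-C["br"]),np.linalg.norm(C["bl"]-C["fl"]))
d=C["br"]-C["bl"];print("yaw edge",np.degrees(np.arctan2(-d[0],-d[1]))*-1)
print("centre", (C["br"]+C["fl"])/2, "from marks y-centre", P.mean(0)[:2])
# lever plates top faces z=.067, blue
for n in["top","scene"]:
    im=cv2.imread(f"pics/{n}0.png").astype(int);b,g,r=im[...,0],im[...,1],im[...,2]
    m=((b>r+50)&(b>g+30)).astype(np.uint8);k,l,s,c=cv2.connectedComponentsWithStats(m)
    for i in range(1,k):
        if s[i][4]<200: print(n,s[i],c[i],onz(n,c[i],.05))
```

```text
[[ 0.5025 -0.0752]
 [ 0.5056 -0.0559]
 [ 0.5097 -0.0362]
 [ 0.5142 -0.0164]
 [ 0.518   0.003 ]
 [ 0.5214  0.0225]] [0.01958247 0.02016577 0.02027354 0.01978304 0.01973204]
yaw -10.935262002865672
{'bl': array([0.59353609, 0.03933503]), 'br': array([ 0.56138219, -0.12039686]), 'fl': array([0.52231845, 0.05437421])} 0.16293603195918382 0.07278824590606317
yaw edge -11.381488256239463
centre [ 0.54185032 -0.03301133] from marks y-centre [ 0.51189369 -0.02636878]
top [331 250   4   9  19] [332.42105263 254.10526316] [ 0.52694843 -0.04321233  0.05      ]
scene [326 263   6  19  50] [328.96 270.78] [ 0.52704671 -0.04701147  0.05      ]
```

```bash
cat >> h.py <<'E'
from scipy.spatial.transform import Rotation as Ro
C0=np.array([.5425,-.0328]);YAW=np.radians(-11.1)
def hw(x,y,z):
    c,s=np.cos(YAW),np.sin(YAW);return np.array([C0[0]+c*x-s*y,C0[1]+s*x+c*y,z])
def wh(p):
    c,s=np.cos(YAW),np.sin(YAW);d=p[:2]-C0;return np.array([c*d[0]+s*d[1],-s*d[0]+c*d[1],p[2]])
def down(yaw):
    c,s=np.cos(yaw),np.sin(yaw);return np.array([[c,s,0],[s,-c,0],[0,0,-1.]])
def row(p,yaw):
    s=bot.read_state();R=s["tcp_rot"]
    d=R.T@(np.array(p)-s["position"])/.2;a=Ro.from_matrix(R.T@down(yaw)).as_rotvec()/(np.pi/2)
    return np.r_[d,a].round(3).tolist()
E
python3 - <<'E'
from h import *
print(row([.38,-.36,.3],np.radians(97)),hw(-14,32,.16))
print(row([.45,-.2,.3],np.radians(97)))
E
```

```text
[0.984, -0.698, -0.295, -0.001, -0.001, -0.806] [-7.03489437 34.06387278  0.16      ]
[1.634, -1.281, -0.293, -0.001, -0.001, -0.806]
```

Emit:
{"method": "carry_out", "body": {"targets": [[0.25,-0.17,-0.1,0,0,-0.1],[0.5,-0.35,-0.2,0,0,-0.22],[0.75,-0.52,-0.3,0,0,-0.34],[0.98,-0.7,-0.3,0,0,-0.45],[0.98,-0.7,-0.3,0,0,-0.57],[0.98,-0.7,-0.3,0,0,-0.69],[0.98,-0.7,-0.3,0,0,-0.806],[0.98,-0.7,-0.3,0,0,-0.806]], "jaw": -1}}

```text
time_s: 1.15
position: [0.379, -0.3597, 0.3009]
tcp_rot: [[-0.12, 0.993, -0.001], [0.993, 0.12, 0.002], [0.002, -0.0, -1.0]]
force: [-0.7, 0.5, 0.4]
opening: 0.173
```

Run:
```python
from h import *
s=bot.read_state();print(s["position"],s["opening"],s["joint_positions"])
t=hw(-.014,.036,.2);print(t,row(t,np.pi+YAW)); print(row((t+s["position"])/2,np.pi+YAW))
```

```text
[ 0.3790453  -0.35965753  0.30086287] 0.17314045845572118 [-5.57806590e+01  1.83351078e+01  9.23358238e+01  3.65575773e-02
  6.94525853e+01 -6.26731605e+01]
[0.53569269 0.00522184 0.2       ] [1.716, 0.996, 0.508, 0.001, -0.001, -0.8]
[0.858, 0.498, 0.254, 0.001, -0.001, -0.8]
```

Emit:
{"method": "carry_out", "body": {"targets": [[0.22,0.12,0.06,0,0,-0.1],[0.43,0.25,0.12,0,0,-0.22],[0.65,0.38,0.18,0,0,-0.34],[0.86,0.5,0.25,0,0,-0.45],[0.86,0.5,0.25,0,0,-0.57],[0.86,0.5,0.25,0,0,-0.69],[0.86,0.5,0.25,0,0,-0.8],[0.86,0.5,0.25,0,0,-0.8]]}}

```text
time_s: 2.15
position: [0.4576, -0.1768, 0.2511]
tcp_rot: [[-0.98, 0.197, -0.001], [0.197, 0.98, 0.002], [0.001, 0.002, -1.0]]
force: [0.2, -0.4, 0.2]
opening: 0.001
```

Run:
```python
from h import *
s=bot.read_state();print(s["position"],s["opening"],s["joint_positions"])
t=hw(-.014,.036,.2);print(t,row(t,np.pi+YAW))
```

```text
[ 0.45764279 -0.17676458  0.25108401] 0.0008486797210363122 [-3.42448258e+01  1.92008808e+01  1.00249906e+02  9.37618335e-02
  6.06670362e+01 -1.12903040e+02]
[0.53569269 0.00522184 0.2       ] [-0.203, 0.969, 0.257, 0.001, -0.001, -0.003]
```

Emit:
{"method": "carry_out", "body": {"targets": [[-0.05,0.25,0.06,0,0,0],[-0.1,0.5,0.12,0,0,0],[-0.15,0.75,0.18,0,0,0],[-0.2,0.97,0.25,0,0,0],[-0.203,0.969,0.257,0,0,-0.003],[-0.203,0.969,0.257,0,0,-0.003]]}}

```text
time_s: 2.9
position: [0.5354, 0.005, 0.1998]
tcp_rot: [[-0.981, 0.195, -0.002], [0.195, 0.981, 0.002], [0.002, 0.002, -1.0]]
force: [-0.6, -0.4, -0.2]
opening: 0.005
```

Run:
```python
from h import *
s=bot.read_state();print(s["position"],wh(s["position"]))
im=bot.capture("wrist");cv2.imwrite("pics/w1.png",im)
t=bot.capture("top");cv2.imwrite("pics/t1.png",t)
for x,y,z in [(-.038,-.05,.026),(-.038,.05,.026),(-.014,-.01,.067),(-.014,-.017,.067),(-.014,-.003,.067),(.038,.085,.026),(-.038,.085,.026)]: print((x,y,z),proj("wrist",hw(x,y,z),s).round())
print("tip",proj("wrist",s["position"]+s["tcp_rot"]@[0,0,.019],s))
```

```text
[0.53544371 0.00502791 0.19984687] [-0.01420699  0.03576176  0.19984687]
(-0.038, -0.05, 0.026) [[209. 188.]]
(-0.038, 0.05, 0.026) [[342. 187.]]
(-0.014, -0.01, 0.067) [[255. 231.]]
(-0.014, -0.017, 0.067) [[245. 231.]]
(-0.014, -0.003, 0.067) [[265. 231.]]
(0.038, 0.085, 0.026) [[386. 282.]]
(-0.038, 0.085, 0.026) [[389. 187.]]
tip [[323.32965619 295.97263418]]
```

View pics/w1.png

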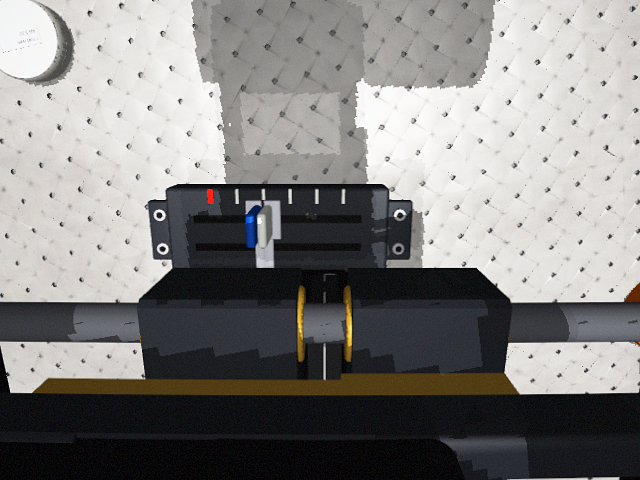

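Run:
```python
from h import *
s=bot.read_state();im=cv2.imread("pics/w1.png").astype(int);b,g,r=im[...,0],im[...,1],im[...,2]
def cc(m,z,lo=15):
    k,l,st,c=cv2.connectedComponentsWithStats(m.astype(np.uint8))
    for i in range(1,k):
        if st[i][4]>lo: print(st[i],c[i].round(1),(wh(onz("wrist",c[i],z,s))*1000).round(1))
w=np.zeros(r.shape,bool);w[180:270,150:420]=1
print("red");cc((r>g+60)&(r>b+60)&w,.026)
w[206:]=0
print("white");cc((r>150)&w,.026)
w[206:255]=1;w[:205]=0
print("blue");cc((b>r+60)&w,.06)
v=cv2.imread("pics/w1.png")[170:310,140:400];cv2.imwrite("pics/w1z.png",cv2.resize(v,None,fx=3,fy=3,interpolation=cv2.INTER_CUBIC))
```

```text
red
[207 189   7  15  91] [209.9 196.1] [-31.2 -50.6  26. ]
white
[150 180  76  20 582] [173.5 186. ] [-39.  -77.6  26. ]
[246 180  16   4  45] [254.1 181.7] [-41.8 -16.7  26. ]
[268 180  74   4 185] [301.  181.6] [-41.8  18.4  26. ]
[366 180  54  26 755] [401.4 189.2] [-35.8  93.8  26. ]
[207 189   7  15  87] [210.  196.1] [-31.2 -50.6  26. ]
[235 189   4  15  40] [236.6 196.2] [-30.9 -30.4  26. ]
[262 189   3  11  33] [263. 194.] [-32.5 -10.4  26. ]
[289 189   3  15  44] [290.  196.2] [-30.8   9.9  26. ]
[315 189   3  15  43] [316.  196.3] [-30.6  29.5  26. ]
[342 189   3  15  43] [343.  196.3] [-30.5  49.9  26. ]
[246 201  15   5  71] [252.8 202.9] [-25.8 -18.4  26. ]
[264 201  16   5  71] [272.  202.8] [-25.8  -3.8  26. ]
blue
[245 205  16  43 404] [251.1 226.6] [-15.2 -14.5  60. ]
```

View pics/w1z.png

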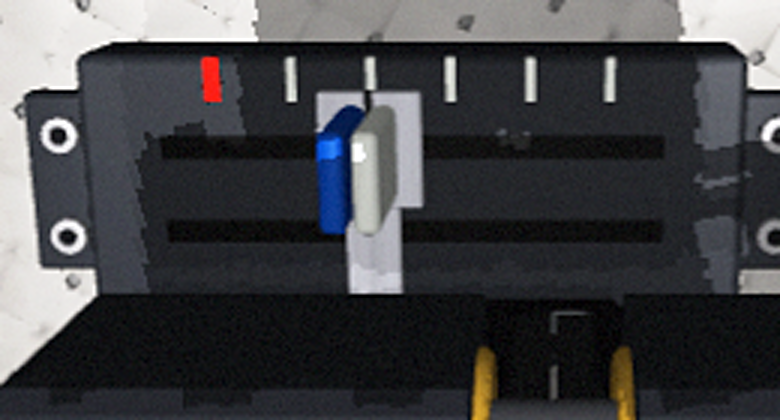

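View pics/t1.png

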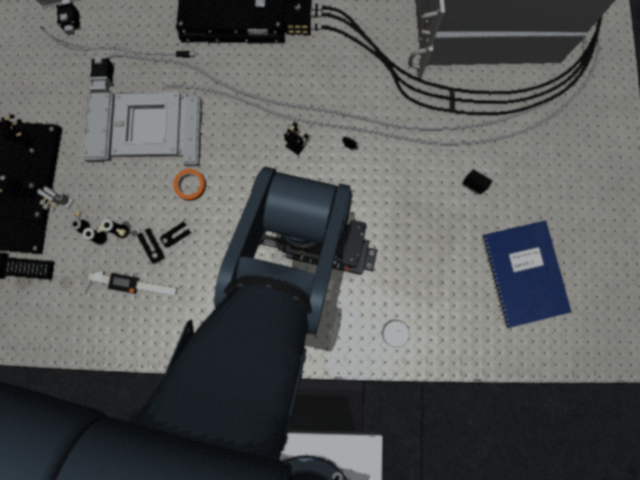

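Emit:
{"method": "carry_out", "body": {"targets": [[0,0,0.15,0,0,0],[0,0,0.3,0,0,0],[0,0,0.45,0,0,0],[0,0,0.58,0,0,0],[0,0,0.65,0,0,0],[0,0,0.695,0,0,0],[0,0,0.695,0,0,0],[0,0,0.695,0,0,0]]}}

```text
time_s: 4.0
position: [0.536, 0.0044, 0.0621]
tcp_rot: [[-0.981, 0.196, 0.001], [0.196, 0.981, 0.002], [-0.001, 0.002, -1.0]]
force: [-0.6, -0.2, 0.0]
opening: 0.009
```

Run:
```python
from h import *
s=bot.read_state();print(s["position"],wh(s["position"]),s["force"],s["tcp_rot"])
cv2.imwrite("pics/w2.png",bot.capture("wrist"))
cv2.imwrite("pics/s2.png",cv2.resize(bot.capture("scene")[200:330,220:400],None,fx=4,fy=4))
print(row(hw(-.014,-.030,.061),np.pi+YAW))
```

```text
[0.53603188 0.00435339 0.06208738] [-0.01349996  0.03521309  0.06208738] [-0.59172874 -0.24461011  0.03498298] [[-9.80636941e-01  1.95832521e-01  9.01633335e-04]
 [ 1.95833768e-01  9.80635792e-01  1.60602748e-03]
 [-5.69661510e-04  1.75150013e-03 -9.99998304e-01]]
[0.001, -0.327, 0.005, 0.001, 0.0, -0.002]
```

View pics/w2.png

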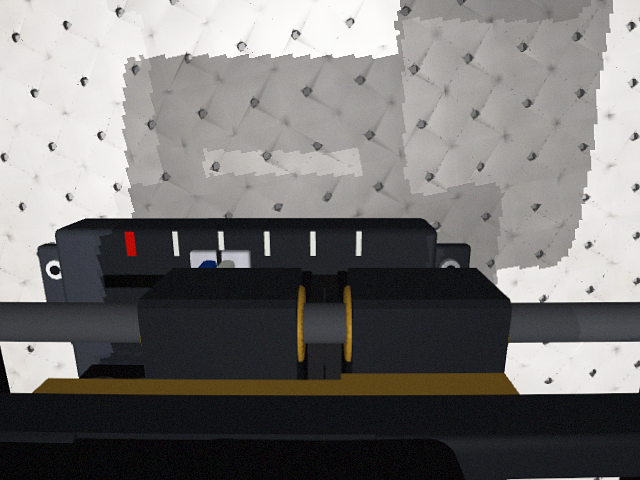

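View pics/s2.png

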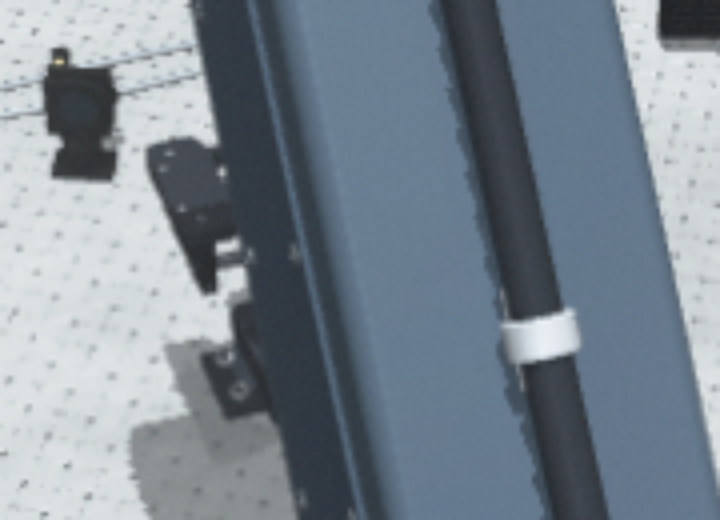

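Emit:
{"method": "carry_out", "body": {"targets": [[0,-0.04,0.004,0,0,0],[0,-0.08,0.004,0,0,0],[0,-0.095,0.004,0,0,0],[0,-0.105,0.004,0,0,0],[0,-0.115,0.004,0,0,0],[0,-0.12,0.004,0,0,0],[0,-0.125,0.004,0,0,0],[0,-0.13,0.004,0,0,0],[0,-0.135,0.004,0,0,0],[0,-0.14,0.004,0,0,0]]}}

```text
time_s: 5.35
position: [0.5305, -0.023, 0.0613]
tcp_rot: [[-0.981, 0.196, 0.001], [0.196, 0.981, 0.002], [-0.001, 0.002, -1.0]]
force: [-0.4, 0.4, 0.1]
opening: 0.006
```

```bash
cat >> h.py <<'E'
def look(name):
    s=bot.read_state();im=bot.capture("wrist");cv2.imwrite(f"pics/{name}.png",im)
    print("t",s["time_s"],"tcp_h mm",(wh(s["position"])*1000).round(1),"F_h",(wh(np.r_[s["force"][:2]+C0,s["force"][2]])).round(2))
    # slide base: white region just front of housing x -30..-24; scan row along y at x_h=-26,z~.03
    yy=np.arange(-75,80,.5)/1000
    for x in(-.0255,-.0235):
        p=proj("wrist",np.array([hw(x,y,.029) for y in yy]),s)
        v=im.max(2)[p[:,1].round().astype(int).clip(0,479),p[:,0].round().astype(int).clip(0,639)]
        w=yy[v>110]*1000; print("base y",x,p[0,1].round(),(w.min(),w.max(),w.mean().round(1),len(w)) if len(w) else None)
E
python3 -c "
from h import *
look('w3')"
```

```text
t 5.35 tcp_h mm [-13.7   7.3  61.3] F_h [-0.42  0.3   0.14]
base y -0.0255 259.0 (np.float64(-22.5), np.float64(3.0), np.float64(-9.7), 49)
base y -0.0235 264.0 (np.float64(-22.5), np.float64(3.0), np.float64(-8.6), 36)
```

View pics/w3.png

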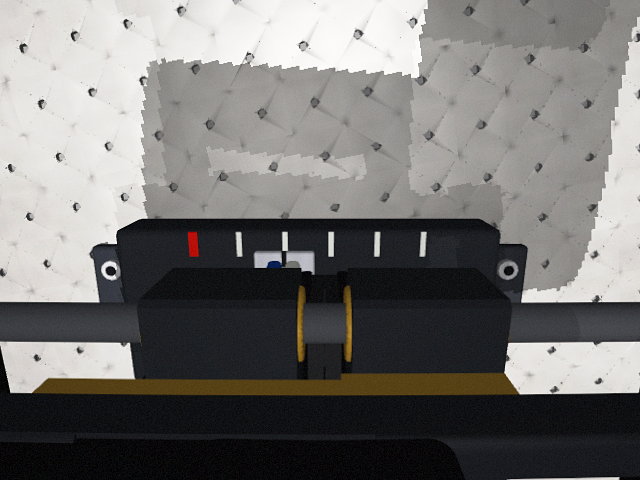

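Emit:
{"method": "carry_out", "body": {"targets": [[0,-0.005,0,0,0,0],[0,-0.01,0,0,0,0],[0,-0.015,0,0,0,0],[0,-0.02,0,0,0,0],[0,-0.025,0,0,0,0]]}}

```text
time_s: 6.02
position: [0.5296, -0.0276, 0.0612]
tcp_rot: [[-0.981, 0.196, 0.001], [0.196, 0.981, 0.002], [-0.001, 0.002, -1.0]]
force: [1.8, 5.9, 0.3]
opening: 0.006
```

```bash
python3 -c "
from h import *
look('w4')"
```

```text
t 6.025 tcp_h mm [-13.7   2.6  61.2] F_h [0.68 6.13 0.3 ]
base y -0.0255 259.0 (np.float64(-27.0), np.float64(-1.5), np.float64(-14.3), 49)
base y -0.0235 264.0 (np.float64(-27.0), np.float64(-1.5), np.float64(-12.9), 35)
```

Emit:
{"method": "carry_out", "body": {"targets": [[0,-0.01,0,0,0,0],[0,-0.02,0,0,0,0],[0,-0.03,0,0,0,0],[0,-0.04,0,0,0,0],[0,-0.05,0,0,0,0],[0,-0.06,0,0,0,0],[0,-0.07,0,0,0,0],[0,-0.08,0,0,0,0],[0,-0.09,0,0,0,0],[0,-0.1,0,0,0,0],[0,-0.11,0,0,0,0],[0,-0.12,0,0,0,0],[0,-0.13,0,0,0,0],[0,-0.14,0,0,0,0],[0,-0.145,0,0,0,0],[0,-0.15,0,0,0,0],[0,-0.15,0,0,0,0]]}}

```text
time_s: 8.2
position: [0.5237, -0.0573, 0.0612]
tcp_rot: [[-0.981, 0.196, 0.001], [0.196, 0.981, 0.002], [-0.001, 0.002, -1.0]]
force: [-0.2, -0.8, -0.5]
opening: 0.008
```

```bash
python3 -c "
from h import *
look('w5')"
```

```text
t 8.2 tcp_h mm [-13.8 -27.7  61.2] F_h [-0.05 -0.79 -0.5 ]
base y -0.0255 259.0 (np.float64(-62.5), np.float64(-37.0), np.float64(-49.8), 48)
base y -0.0235 264.0 (np.float64(-62.5), np.float64(-37.0), np.float64(-48.5), 31)
```

View pics/w5.png

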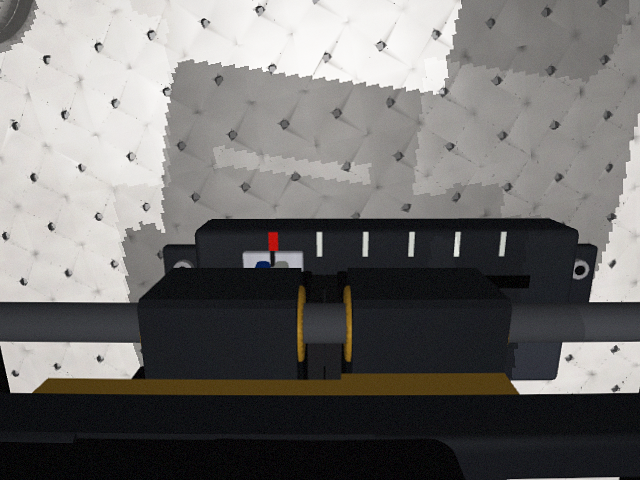

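Emit:
{"method": "carry_out", "body": {"targets": [[0,0.02,0,0,0,0],[0,0.03,-0.1,0,0,0],[0,0.03,-0.25,0,0,0],[0,0.02,-0.3,0,0,0],[0,-0.1,-0.3,0,0,0],[0,-0.22,-0.3,0,0,0],[0,-0.3,-0.3,0,0,0],[0,-0.3,-0.3,0,0,0],[0,-0.3,-0.2,0,0,0],[0,-0.3,-0.1,0,0,0],[0,-0.3,-0.03,0,0,0],[0,-0.3,0,0,0,0],[0,-0.3,0,0,0,0]]}}

```text
time_s: 9.88
position: [0.5118, -0.1158, 0.0607]
tcp_rot: [[-0.981, 0.196, 0.0], [0.196, 0.981, 0.002], [0.0, 0.003, -1.0]]
force: [-0.4, -0.0, 0.0]
opening: 0.004
```

```bash
python3 -c "
from h import *
look('w6');print(row(hw(-.014,-.07,.061),np.pi+YAW))"
```

```text
t 9.875 tcp_h mm [-14.1 -87.3  60.7] F_h [-0.39 -0.11  0.04]
base y -0.0255 260.0 (np.float64(-62.0), np.float64(-36.5), np.float64(-49.3), 48)
base y -0.0235 264.0 (np.float64(-61.5), np.float64(-36.5), np.float64(-49.5), 25)
[0.001, 0.087, 0.001, 0.001, 0.001, -0.002]
```

View pics/w6.png

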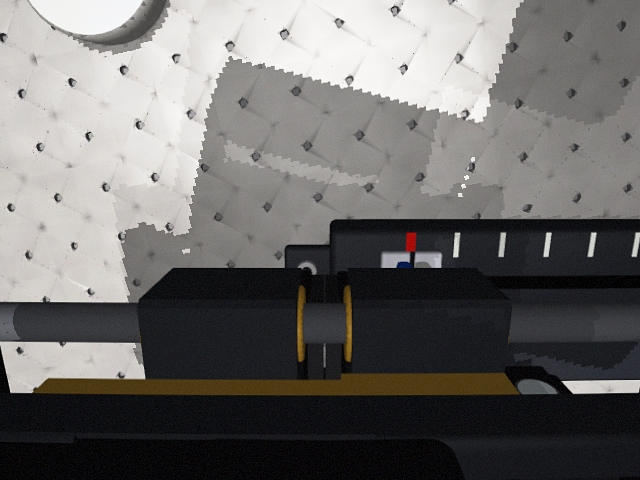

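Emit:
{"method": "carry_out", "body": {"targets": [[0,0.03,0,0,0,0],[0,0.06,0,0,0,0],[0,0.085,0,0,0,0],[0,0.095,0,0,0,0],[0,0.1,0,0,0,0],[0,0.105,0,0,0,0],[0,0.11,0,0,0,0],[0,0.115,0,0,0,0],[0,0.12,0,0,0,0],[0,0.125,0,0,0,0],[0,0.13,0,0,0,0],[0,0.135,0,0,0,0]]}}

```text
time_s: 11.42
position: [0.5174, -0.09, 0.0612]
tcp_rot: [[-0.981, 0.196, 0.001], [0.196, 0.981, 0.001], [-0.001, 0.001, -1.0]]
force: [-3.2, -5.2, -0.1]
opening: 0.005
```

```bash
python3 -c "
from h import *
look('w7')"
```

```text
t 11.425 tcp_h mm [-13.7 -61.   61.2] F_h [-2.16 -5.71 -0.08]
base y -0.0255 259.0 (np.float64(-56.5), np.float64(-31.0), np.float64(-43.8), 48)
base y -0.0235 263.0 (np.float64(-56.5), np.float64(-31.0), np.float64(-43.9), 27)
```

Emit:
{"method": "carry_out", "body": {"targets": [[0,0.005,0,0,0,0],[0,0.01,0,0,0,0],[0,0.015,0,0,0,0],[0,0.02,0,0,0,0],[0,0.025,0,0,0,0],[0,0.025,0,0,0,0]]}}

```text
time_s: 12.22
position: [0.5184, -0.0845, 0.0612]
tcp_rot: [[-0.981, 0.195, 0.001], [0.195, 0.981, 0.002], [-0.001, 0.002, -1.0]]
force: [0.2, -0.5, 0.1]
opening: 0.006
```

```bash
python3 -c "
from h import *
look('w8')"
```

```text
t 12.225 tcp_h mm [-13.7 -55.3  61.2] F_h [ 0.3  -0.46  0.12]
base y -0.0255 259.0 (np.float64(-42.0), np.float64(-17.0), np.float64(-29.5), 47)
base y -0.0235 263.0 (np.float64(-42.0), np.float64(-16.5), np.float64(-29.2), 28)
```

Emit:
{"method": "carry_out", "body": {"targets": [[0,0.015,0,0,0,0],[0,0.03,0,0,0,0],[0,0.037,0,0,0,0],[0,0.043,0,0,0,0],[0,0.048,0,0,0,0],[0,0.053,0,0,0,0],[0,0.058,0,0,0,0],[0,0.063,0,0,0,0],[0,0.068,0,0,0,0],[0,0.073,0,0,0,0],[0,0.078,0,0,0,0],[0,0.083,0,0,0,0],[0,0.088,0,0,0,0],[0,0.093,0,0,0,0],[0,0.098,0,0,0,0],[0,0.098,0,0,0,0]]}}

```text
time_s: 14.28
position: [0.5223, -0.0648, 0.0613]
tcp_rot: [[-0.981, 0.195, 0.001], [0.195, 0.981, 0.002], [-0.001, 0.002, -1.0]]
force: [0.4, 0.1, 0.5]
opening: 0.006
```

```bash
python3 -c "
from h import *
look('w9')"
```

```text
t 14.275 tcp_h mm [-13.7 -35.3  61.3] F_h [0.37 0.19 0.51]
base y -0.0255 259.0 (np.float64(-22.0), np.float64(3.5), np.float64(-9.2), 48)
base y -0.0235 263.0 (np.float64(-22.0), np.float64(3.5), np.float64(-9.2), 28)
```

Emit:
{"method": "carry_out", "body": {"targets": [[0,0.015,0,0,0,0],[0,0.03,0,0,0,0],[0,0.037,0,0,0,0],[0,0.043,0,0,0,0],[0,0.048,0,0,0,0],[0,0.053,0,0,0,0],[0,0.058,0,0,0,0],[0,0.063,0,0,0,0],[0,0.068,0,0,0,0],[0,0.073,0,0,0,0],[0,0.078,0,0,0,0],[0,0.083,0,0,0,0],[0,0.088,0,0,0,0],[0,0.093,0,0,0,0],[0,0.098,0,0,0,0],[0,0.098,0,0,0,0]]}}

```text
time_s: 16.32
position: [0.5262, -0.0452, 0.0613]
tcp_rot: [[-0.981, 0.195, 0.001], [0.195, 0.981, 0.002], [-0.001, 0.003, -1.0]]
force: [-0.2, -0.1, -0.6]
opening: 0.005
```

```bash
python3 -c "
from h import *
look('w10')"
```

```text
t 16.325 tcp_h mm [-13.7 -15.3  61.3] F_h [-0.18 -0.09 -0.64]
base y -0.0255 259.0 (np.float64(-2.0), np.float64(23.5), np.float64(10.7), 49)
base y -0.0235 263.0 (np.float64(-2.0), np.float64(24.0), np.float64(11.8), 33)
```

View pics/w10.png

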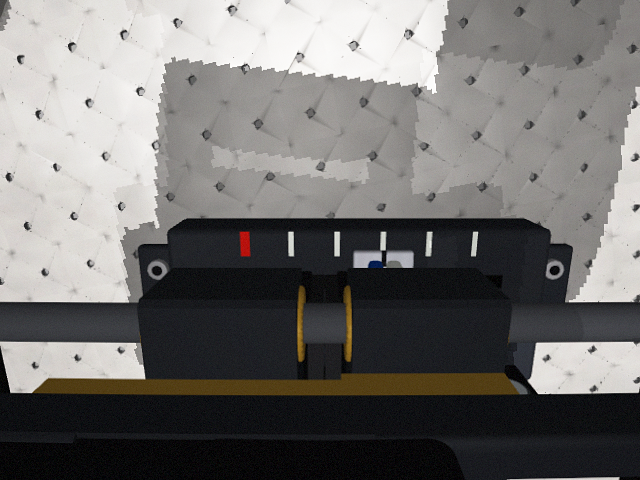

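The slide base is centred at px (384,258), on the third white mark after red (383,243). I'll back off, go up, and check.

Emit:
{"method": "carry_out", "body": {"targets": [[0,-0.03,0,0,0,0],[0,-0.06,0,0,0,0],[0,-0.06,-0.1,0,0,0],[0,-0.06,-0.3,0,0,0],[0,-0.06,-0.5,0,0,0],[0,-0.06,-0.7,0,0,0],[0,-0.06,-0.7,0,0,0],[0,-0.06,-0.7,0,0,0]]}}

```text
time_s: 17.38
position: [0.5229, -0.0575, 0.2008]
tcp_rot: [[-0.981, 0.195, 0.0], [0.195, 0.981, 0.003], [0.0, 0.003, -1.0]]
force: [-1.1, -0.1, -0.6]
opening: 0.007
```

```bash
python3 -c "
from h import *
look('w11');t=bot.capture('top');cv2.imwrite('pics/t2.png',t)
cv2.imwrite('pics/w11z.png',cv2.resize(cv2.imread('pics/w11.png')[150:320,140:500],None,fx=2,fy=2))
d=cv2.absdiff(t,cv2.imread('pics/top0.png')).max(2)
for n,(x,y) in {'nut':(222,330),'case':(396,333),'head':(338,194),'block':(295,138),'ring':(350,143),'x':(477,181)}.items(): print(n,d[y-14:y+14,x-14:x+14].max())
"
```

```text
t 17.375 tcp_h mm [-14.5 -28.  200.8] F_h [-1.04 -0.32 -0.59]
base y -0.0255 204.0 (np.float64(-2.0), np.float64(24.0), np.float64(11.0), 50)
base y -0.0235 207.0 (np.float64(-2.0), np.float64(24.0), np.float64(11.2), 29)
nut 131
case 91
head 106
block 22
ring 23
x 22
```

View pics/w11z.png

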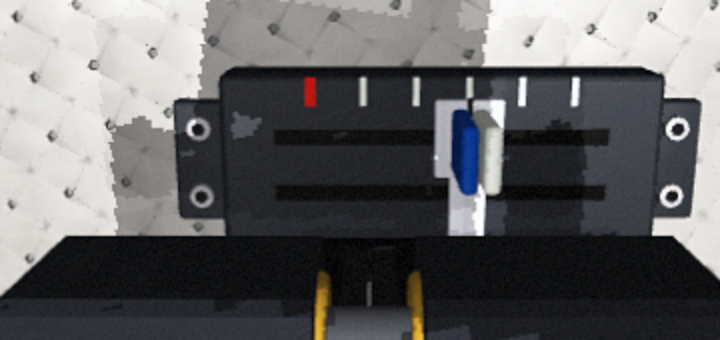

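View pics/t2.png

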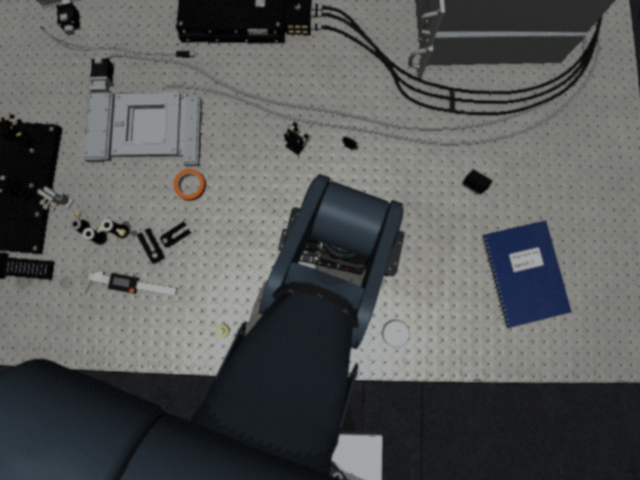

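```bash
python3 -c "
from rig import bot
print(bot.hand_in())"
```

```text
the job is handed in; nothing more can be done
None
```

The attenuator is set to its third step, and I handed the job in at about 17.5 s of the 72 s allowed. With the jaws shut, I pushed the white plate until the lever clicked in at the home end. I then went over the top and pushed the blue plate one click at a time through clicks 1 and 2 into 3.

**Lever:** The wrist camera put it within about 0.5 mm of home before I pushed it back the other way. In the last view its pointer line is on the third white mark, and I measured its travel at about 60.5–61 mm. Pushing forces read at most about 6 N. The jaws stayed shut, so the lever was never gripped.

**Robot:** It ended about 140 mm up and clear of everything. The force reading then was about 1 N, at the level of sensor noise.

**Loose things:** In the last top view, the nut, the lens case and the dark objects at the other three positions I checked stand where they were at the start. A simple picture comparison also flagged changes at the nut and the case. I put those down to the arm and its shadow, because both sit at the same pixels as before. The power head was hidden under the arm in that view, so I couldn't check it by eye. The arm's path stayed clear of it, and I felt no unexpected contact.

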